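# Roll the trolley through the curing hood and brake it at the index

## Task

Send the rail trolley with its two ring cones rolling through the lamp hood by a push on the plate at its rear, then get ahead of it and brake it by the spring buffer at its front, so that it comes to rest with its pointer level with the index block. Do it in one run: once under the lamp it must not stop or turn back well before the index, and it must never reach the end stop. Both cones stay standing on it, the pliers, steel block and jar beside the line stay where they are, and you finish with the hand off the trolley.

Things in the scene. Friction and masses are not known exactly. Their poses are not given: they have to be found in the camera images.
- line: The curing line, fixed to the bench: an aluminium base plate 150 wide x 900 long x 12 mm thick with two level steel rails. Origin: centre of the plate's underside, below the middle of the hood. The trolley runs along the line's own +y (from the robot's right to its left); its +x points away from the robot.
- hood (a point): Middle of the flat top of the lamp hood, 200 mm above the bench: a fixed tunnel over the rails, 210 mm wide (line x) and 120 mm long (line y from -60 to +60 mm), closed at the sides, open at both ends. The trolley with its cones passes through freely (roof underside 149 mm up); a hand does not.
- end_stop (a point): Middle of the face of the end stop, 72 mm above the bench: an upright steel block 100 mm wide, 22 mm thick, top 95 mm above the bench, its face 428 mm along the line's +y from the line's origin. A lower block at line y = -425 mm closes the start end.
- trolley (a joint): Distance rolled from the start, m, along line +y; 0 and at rest at first. The trolley's centre starts between line y = -0.32 and -0.20; the free buffer bar meets the end stop with the centre at y = 0.345. Chassis 110 x 110 mm, wooden top 84 mm up. Rolling mass nominally 4.2 kg (-30 to +40 %), rolling resistance 0.035 N, drag 0.02 N s/m: it loses only about 0.009 m/s each second.
- push_plate (a point): Middle of the outer face of the steel push plate at the trolley's rear (-y) end, 85 mm above the bench. Plate 100 mm wide, from 44 to 100 mm above the bench; 61 mm behind the trolley's centre. Rigid.
- buffer_bar (a point): Middle of the outer face of the steel buffer bar at the trolley's front (+y) end, 85 mm above the bench. Bar 90 mm wide, 8 mm thick, from 48 to 98 mm above the bench; its face is 83 mm ahead of the trolley's centre when free. It is sprung towards the trolley: 300 N/m and 8 N s/m, stroke 16 mm, so the trolley bounces back off anything that stands still.
- pointer (a point): Middle of the brass pointer tab on the far (+x) side of the trolley, level with the trolley's centre along the rails; tab 30 mm long, 65 mm above the bench, with a dark line at its middle.
- index: Index block, dark steel 30 x 30 x 50 mm high with a white line across its top, clamped beside the base plate on the far (+x) side between hood and end stop; it does not move. Origin: centre of its underside. It marks the place: the pointer must have the same line y as this origin, which lies between 0.19 and 0.30 m.
- cone_a: Wooden ring cone with a silver ring, standing loose on the trolley's carrier block: foot 34 mm across, 47 mm high, 50 g. Origin: centre of its underside.
- cone_b: The second, equal ring cone on the trolley.
- pliers: Bystander: pliers with red grips, about 165 mm long, lying beyond the line at the right, to be left alone.
- bench_block: Bystander: steel bench block 100 x 100 x 38 mm, beyond the line, to be left alone.
- jar: Bystander: glass jar 56 mm across, 70 mm high, beyond the line, to be left alone.

How it is judged:
On the way, in this order (a step that is already met when the one before it is completed fails the run):
1. the whole trolley has come out of the hood on the far side (y of push_plate in the frame of line above 0.06 m), for 0.1 s.
2. the trolley stands with its pointer level with the index block (y of pointer in the frame of index between -0.012 and 0.012 m and velocity of joint trolley between -0.01 and 0.01 m/s), for 0.5 s.
At the end, for the whole second after the job is handed in: the trolley stands still (under 10 mm/s) beyond the hood with its pointer within 12 mm of the index block along the rails, both cones upright on its carrier block (within 0.2 rad), hand off (all of step 2 and angle between each of cone_a, cone_b's own z axis and vertical below 0.2 rad and height (world z) of each of cone_a, cone_b above 0.078 m); the robot touches nothing.
It fails at once if the trolley reaches the end stop (its centre comes within 3 mm of where the free buffer bar touches) (y of pointer in the frame of line above 0.342 m).
It fails at once if after going in under the lamp, the trolley stops or turns back more than 40 mm short of the index block (y of pointer in the frame of line above -0.02 m and y of pointer in the frame of index below -0.04 m and velocity of joint trolley below 0.005 m/s).
It fails at once if a ring cone tips over (angle between any of cone_a, cone_b's own z axis and vertical above 0.5 rad).
It fails at once if a bystander is shifted by more than 30 mm (distance of any of pliers, bench_block, jar from where it was at the start of the episode above 0.03 m).
It also fails if it takes over 40 s, if anything falls off the work surface, if the arm or the gripper's body presses on something with over 40 N, if the wrist force passes 120 N, or if a joint passes its speed limit or range.

## Robot

A 6-joint arm with a two-finger parallel gripper is mounted at the origin on the work surface. World frame = base frame: x ahead of the robot, y to its left, z up, the work surface at z = 0. Lengths are in m, angles in rad, forces in N, time in s.
With the tool pointing down it reaches from about 0.325 to 0.85 m from the base axis. Payload 15.5 kg.
Tool frame: the origin (TCP) lies on the centre line of the jaws, within the pads' length; the fingertips stand 22 mm ahead of it and the grasp point (between the pads) lies 3 mm ahead of it; z points along the fingers, y is the direction in which the jaws open and shut (so a half turn about z gives the same grasp; the last joint's range is limited). The gripper opens to 91 mm and grips with 3 to 60 N. Pads are 32 mm wide; open, the fingers measure 118 mm over their backs; the gripper's body (76 mm by 178 mm) begins 60 mm behind the grasp point.
Start: joints at [1.244, 0.494, 1.345, -0, 1.302, -0.096], TCP at [0.143, 0.608, 0.236] pointing down, gripper open.
Joint ranges: [-2.91, 2.91], [-0.82, 2.16], [0.22, 2.67], [-1.22, 4.37], [0.12, 2.79], [-3.08, 3.08]. Speed limits (rad/s): [1.89, 1.89, 2.57, 3.01, 3.01, 3.01].

## Interface

Orientations are given as a unit quaternion [x, y, z, w].
In Python, from bench import * gives the robot as it stands. The module is installed in compiled form; this text tells all that it offers.
- The arm moves only by the tool play_rows, never from a script. Its argument "motion" is one flat list of numbers, 7 for each row, row after row: the shift along the tool's x, y, z each as a share of 20 cm, from -1 to 1, then the turn, a rotation vector about the tool's x, y, z each as a share of pi/4 rad, from -1 to 1, then the closure, from -1 (fully open) to 1 (shut), so that 0 is half open. In form: [dx, dy, dz, rx, ry, rz, hand, dx, dy, dz, rx, ry, rz, hand, ...]. A call has 1 to 12 rows; each row is the pose to reach, as a shift and turn from the pose commanded when the call began, along the tool's axes at that moment; what a row does not reach only later rows make up. A row lasts 1/10 s, in which the tool goes at most 50 mm and 8.59 degrees, less where a joint would pass 70% of its speed; a pose out of reach is approached as far as the arm can. A call with a number of a shift or a turn outside -1 to 1 is refused whole. A call with a gripper value outside its range is refused whole. The fingers move at their own pace and stop on an object; the grip force is fixed at half the most. Time passes only in rows, so rows that repeat a pose let the fingers close. It gives the time, the measured TCP pose, the force and the opening at its end, in the units of the state.
- sense(): the state, without advancing time (a new reading comes with each control period).
- capture(name): name is "side" or "top" or "wrist"; returns a dict with "pixels" (420x560x3 uint8, red, green, blue), "range_z" (420x560 float32, m along the optical axis (not along the pixel's ray), 0 where there is no reading), "intrinsics" (3x3 intrinsics, pixels), "dist" ([k1, k2, p1, p2, k3] as OpenCV has them; the pictures are not rectified), "rvec" (rotation vector, rad) and "tvec" (3), from world to camera coordinates, as OpenCV has them. Camera axes: x right, y down, z forward; pixel columns grow to the right and rows downward; lengths in m; the calibration is good to about 2 mm. A picture is of the moment at which its call begins.
- finish_job(): hands the job in, once; it reports no verdict.
The state is a dict: "clock": time; "qpos": joint angles; "dq": joint speeds; "joint_efforts": joint torques, N m; "tool_pos": TCP position; "tcp_rot": TCP orientation; "ft_force": force on the tool from outside, world axes, zero at the start; "ft_torque": the same for the moment, N m; "width": finger opening in m.
Only numpy, scipy, OpenCV 4.12 (cv2) and the standard library are available. Lean on these libraries where they do the work, as an engineer would, in place of code of your own. Each camera call takes 0.05 s, during which the arm holds its last target.

## Working session

There is one attempt and no reset: what is moved stays moved. The work goes in short steps, Python scripts to look and compute and a tool call to move; the robot and the scene stay as the last step left them, time stands still between calls to the robot, and variables do not carry over. Pictures are saved under pics/ and viewed, and the job is handed in when it is done.

Besides the shell and the picture viewer there is one more tool, called after "Emit:" as a command line: name --argument value ..., lists and objects as JSON in quotes. play_rows: Moves the arm, as the interface text tells. Shift numbers are shares of 20 cm and turn numbers shares of pi/4 rad, none past 1 either way. Its arguments: {"type":"object","properties":{"motion":{"type":"array","items":{"type":"number"}}},"required":["motion"]}

```bash
mkdir -p pics; ls; cat > h.py <<'E'
from bench import *
import numpy as np, cv2
def shot(n,f):
    c=capture(n); cv2.imwrite('pics/'+f,c['pixels'][...,::-1]); return c
def world(c,u,v,d=None):
    if d is None: d=c['range_z'][int(v),int(u)]
    p=cv2.undistortPoints(np.array([[[u,v]]],float),c['intrinsics'],c['dist'])[0,0]
    R=cv2.Rodrigues(np.array(c['rvec'],float))[0]
    return R.T@(np.array([p[0]*d,p[1]*d,d])-np.ravel(c['tvec']))
def onplane(c,u,v,z):
    a=world(c,u,v,0.0);b=world(c,u,v,1.0)
    return a+(b-a)*(z-a[2])/(b[2]-a[2])
E
python3 - <<'E'
from h import *
import pickle
s=sense(); print(s)
for n in ['side','top','wrist']:
    c=shot(n,n+'0.png'); pickle.dump(c,open(n+'0.pkl','wb'))
E
```

```text
pics
{'clock': 0.0, 'qpos': array([ 1.24447827e+00,  4.94209606e-01,  1.34609556e+00, -9.10492684e-06,
        1.30250062e+00, -9.55103353e-02]), 'dq': array([ 2.22844239e-05,  4.05475868e-04, -1.82933050e-03, -1.83844650e-03,
        2.23098228e-03, -5.63247303e-05]), 'joint_efforts': array([ 2.96578779e-03, -8.78825641e+01, -3.81866026e+01,  7.08927121e-02,
        5.28954493e-02, -9.74756881e-05]), 'tool_pos': array([0.14287528, 0.60810515, 0.23533387]), 'tcp_rot': array([ 1.15146650e-01,  9.93348318e-01, -5.94041908e-04, -1.22695074e-04]), 'ft_force': array([-0.17477688,  0.50554065,  0.41101296]), 'ft_torque': array([-0.03452741, -0.00021286, -0.00406795]), 'width': 0.09153338730137463}
```

View pics/top0.png

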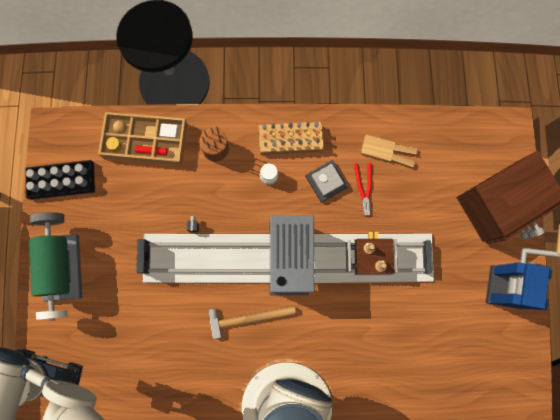

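View pics/side0.png

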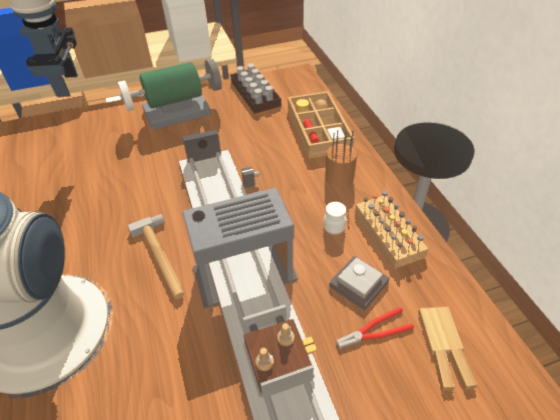

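View pics/wrist0.png

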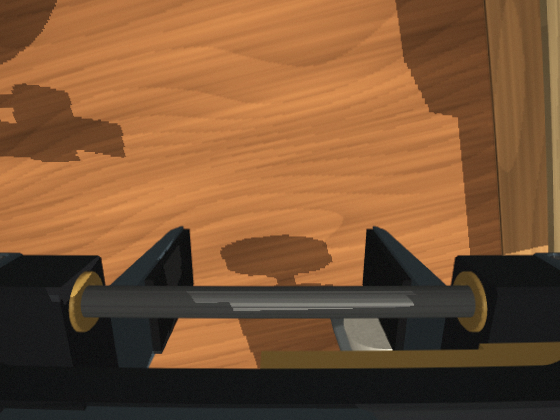

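```bash
python3 - <<'E'
from h import *
import pickle
c=pickle.load(open('top0.pkl','rb'))
R=cv2.Rodrigues(np.array(c['rvec'],float))[0]
print('cam',-R.T@np.ravel(c['tvec']),c['intrinsics'][0])
# world point cloud
H,W=420,560
uu,vv=np.meshgrid(np.arange(W),np.arange(H))
p=cv2.undistortPoints(np.stack([uu,vv],-1).reshape(-1,1,2).astype(float),c['intrinsics'],c['dist'])[:,0]
d=c['range_z'].reshape(-1,1)
P=(np.hstack([p*d,d])-np.ravel(c['tvec']))@R
P=P.reshape(H,W,3); np.save('P.npy',P)
np.set_printoptions(precision=4,suppress=True)
for n,(u,v) in dict(hood=(290,230),tabl=(373,235),idx=(193,226),plateL=(200,262),stop=(143,256),start=(429,258),cA=(370,248),cB=(381,266),wood=(362,262),buf=(351,256),push=(397,256),jar=(269,174),block=(335,190),pl=(366,205)).items(): print(n,P[v,u])
# hood top
m=(abs(P[...,2]-0.2)<0.006)
vs,us=np.nonzero(m); sel=(us>260)&(us<325)&(vs>205)&(vs<300)
pts=np.stack([us[sel],vs[sel]],1).astype(np.float32); r=cv2.minAreaRect(pts);print(r, sel.sum())
for b in cv2.boxPoints(r): print(onplane(c,*b.astype(float),0.2))
print('ctr',onplane(c,*r[0],0.2))
for name,x0,x1,y0,y1 in [('tro',335,410,225,285),('idx',175,210,210,240),('stop',130,160,230,290)]:
    cv2.imwrite(f'pics/{name}.png',cv2.resize(c['pixels'][y0:y1,x0:x1,::-1],None,fx=10 if name!='tro' else 10,fy=10 if name!='stop' else 9,interpolation=cv2.INTER_NEAREST))
E
```

```text
cam [0.34449489 0.06055278 1.5959963 ] [516.32308643   0.         270.83613316]
hood [ 0.5142 -0.0064  0.2   ]
tabl [ 0.5142 -0.2627  0.0643]
idx [0.3445 0.0606 1.596 ]
plateL [0.4393 0.262  0.0081]
stop [0.4517 0.4198 0.0914]
start [ 0.4436 -0.4348  0.0558]
cA [ 0.4697 -0.2392  0.1281]
cB [ 0.418  -0.2707  0.1226]
wood [ 0.4323 -0.2231  0.0841]
buf [ 0.4553 -0.2029  0.012 ]
push [ 0.4538 -0.3466  0.0138]
jar [0.7004 0.0491 0.0724]
block [ 0.6621 -0.1579  0.0149]
pl [ 0.6162 -0.2567  0.0027]
((291.9999694824219, 253.5), (43.99999237060547, 76.99998474121094), -0.0) 3176
[0.347  0.0489 0.2   ]
[0.5557 0.0478 0.2   ]
[ 0.5552 -0.0727  0.2   ]
[ 0.3462 -0.0692  0.2   ]
ctr [ 0.4501 -0.0112  0.2   ]
```

```bash
python3 - <<'E'
import cv2
cv2.imwrite('pics/tile.png',cv2.resize(cv2.imread('pics/top0.png')[205:290,125:285],None,fx=5,fy=5,interpolation=cv2.INTER_NEAREST))
E
```

```text
(no output)
```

View pics/tro.png

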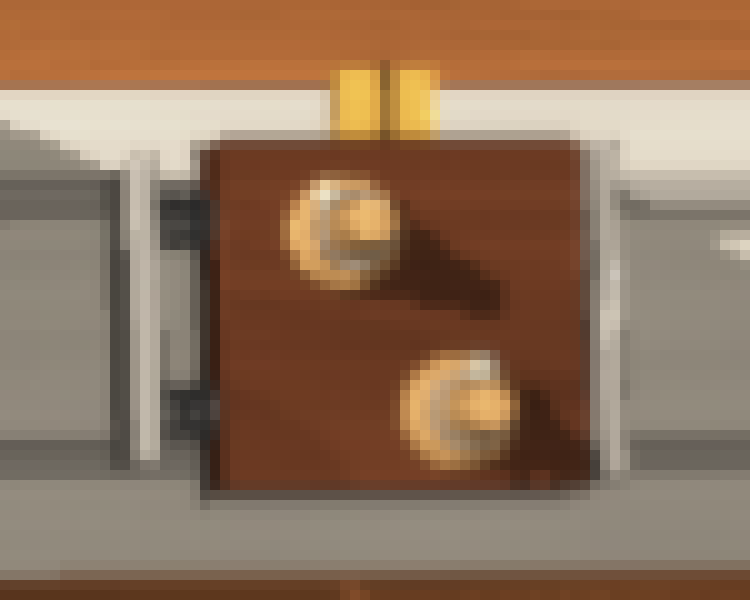

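View pics/tile.png

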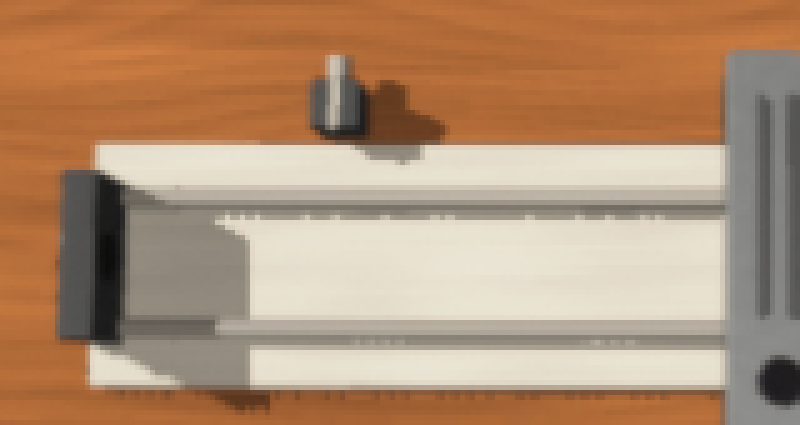

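```bash
python3 - <<'E'
from h import *
import pickle
np.set_printoptions(precision=4,suppress=True)
c=pickle.load(open('top0.pkl','rb')); P=np.load('P.npy')
I=c['pixels'].astype(int)
# plate edges: threshold light plate
print('idx region z'); print(P[214:236,184:202,2].round(3)[::2])
print(I[214:236:2,184:202].sum(-1))
# plate near/far edge along u
for us in [range(150,265,15), range(405,430,5), range(325,345,5)]:
  for u in us:
    col=I[:,u]; b=col[:,2]  # blue: wood low
    far=[v for v in range(225,245) if b[v]<80<=b[v+1]]
    near=[v for v in range(270,292) if b[v]>=80>b[v+1]]
    f=lambda v:v+(80-b[v])/(b[v+1]-b[v])
    if far and near:
        print(u,onplane(c,u,f(far[0]),.012)[:2],onplane(c,u,f(near[-1]),.012)[:2])
print('ptr',onplane(c,373,234.5,.065), 'idx',onplane(c,191.9,223,.05))
# row profile
print(I[234,365:382].sum(-1)); print(I[233,365:382].sum(-1))
E
```

```text
idx region z
[[ 0.003  0.002  0.009 -0.006 -0.005 -0.    -0.003  0.002 -0.003 -0.001
  -0.001  0.005  0.007  0.006 -0.    -0.003 -0.006  0.004]
 [-0.003 -0.003  0.002  0.005  0.002  0.005  0.001  0.037  0.041  0.038
   0.04   0.039  0.005  0.003  0.    -0.001  0.003 -0.006]
 [ 1.596  0.001  0.001  0.001 -0.004  0.002 -0.003  0.04   0.03   0.038
   0.029  0.029  0.    -0.003  0.008 -0.002  0.002  0.006]
 [-0.005  0.001  0.002  0.004 -0.004 -0.002 -0.003  0.036  0.051  0.037
   0.032  0.029  0.007  0.001  0.005 -0.    -0.005  0.002]
 [ 0.006 -0.003 -0.002  0.051  0.047  0.05   0.052  0.049  0.052  0.045
   0.05   0.051  0.056  0.038  0.019  0.     0.004  0.002]
 [ 0.007 -0.009 -0.     0.049  0.046  0.054  0.055  0.051  0.054  0.05
   0.051  0.056  0.05   0.043  0.028 -0.001  0.001  0.   ]
 [ 0.001 -0.     0.003  0.046  0.048  0.053  0.053  0.046  0.05   1.596
   0.051  0.049  0.059  0.04   0.015  0.    -0.007  0.001]
 [ 0.004 -0.005 -0.005  0.05   0.05   0.05   0.05   0.048  0.053  0.049
   0.051  0.049  0.053  0.04   0.021 -0.003  0.003  0.008]
 [-0.002  0.001 -0.     0.047  0.053  0.
[... 1324 characters left out ...]
210 [0.5283 0.2317] [0.3757 0.2301]
225 [0.5286 0.1853] [0.3757 0.1843]
240 [0.5284 0.139 ] [0.3756 0.1385]
255 [0.5283 0.0927] [0.3755 0.0928]
405 [ 0.527  -0.3755] [ 0.3751 -0.3694]
410 [ 0.5269 -0.3916] [ 0.3751 -0.3852]
415 [ 0.5272 -0.4076] [ 0.375  -0.4011]
420 [ 0.5272 -0.4237] [ 0.3737 -0.4169]
425 [ 0.5272 -0.4399] [ 0.3734 -0.4329]
325 [ 0.5259 -0.1238] [ 0.3751 -0.1209]
330 [ 0.5269 -0.1393] [ 0.3751 -0.1362]
335 [ 0.5271 -0.1549] [ 0.375  -0.1516]
340 [ 0.5272 -0.1705] [ 0.3749 -0.167 ]
ptr [ 0.5156 -0.2626  0.065 ] idx [0.5547 0.283  0.05  ]
[636 633 589 454 509 518 517 474 334 403 507 518 537 595 633 636 634]
[352 353 350 394 505 517 514 459 285 396 506 513 504 459 382 369 368]
```

Emit:
play_rows --motion '[-0.1, -0.03, -0.02, 0, 0, 0.16, 1, -0.27, -0.08, -0.05, 0, 0, 0.34, 1, -0.45, -0.14, -0.08, 0, 0, 0.52, 1, -0.64, -0.2, -0.12, 0, 0, 0.7, 1, -0.82, -0.25, -0.15, 0, 0, 0.88, 1, -0.94, -0.29, -0.15, 0, 0, 1, 1]'

```text
clock: 0.75
tool_pos: [0.3149, 0.5079, 0.2666]
tcp_rot: [0.489, 0.872, 0.001, 0.0]
ft_force: [-0.4, 0.5, -0.3]
width: 0.046
```

```bash
cat >> h.py <<'E'
from scipy.spatial.transform import Rotation as Rn
def st():
    s=sense(); R=Rn.from_quat(s['tcp_rot']).as_matrix()
    print('t',round(s['clock'],3),'p',np.round(s['tool_pos'],4),'xax',np.round(R[:,0],4),'zax',np.round(R[:,2],4),'F',np.round(s['ft_force'],2),'w',round(s['width'],4),'q',np.round(s['qpos'],3))
    return s,R
E
python3 - <<'E'
from h import *
s,R=st()
print((R.T@(np.array([.452,.40,.25])-s['tool_pos']))/.2, Rn.from_matrix(R.T@np.array([[0,1,0],[1,0,0],[0,0,-1]]).T).as_rotvec()/(np.pi/4))
E
```

```text
t 0.75 p [0.3149 0.5079 0.2666] xax [-5.208e-01  8.537e-01  1.000e-04] zax [ 1.e-03  7.e-04 -1.e+00] F [-0.42  0.48 -0.29] w 0.046 q [ 0.916  0.427  1.375 -0.     1.339  0.368]
[-0.81783542  0.30420032  0.08349784] [ 1.44753227e-03 -4.87652135e-04  6.97477320e-01]
```

Emit:
play_rows --motion '[-0.15, 0.06, 0.01, 0, 0, 0.14, 1, -0.33, 0.12, 0.03, 0, 0, 0.28, 1, -0.5, 0.18, 0.05, 0, 0, 0.44, 1, -0.68, 0.25, 0.07, 0, 0, 0.6, 1, -0.82, 0.3, 0.08, 0, 0, 0.7, 1]'

```text
clock: 1.25
tool_pos: [0.4515, 0.3996, 0.2494]
tcp_rot: [0.707, 0.707, -0.0, 0.0]
ft_force: [-0.4, 0.9, -1.0]
width: 0.0062
```

```bash
python3 - <<'E'
from h import *
s,R=st()
c=shot('top','top1.png'); c=shot('side','side1.png'); st()
E
```

```text
t 1.25 p [0.4515 0.3996 0.2494] xax [ 1.e-03  1.e+00 -6.e-04] zax [-4.e-04 -6.e-04 -1.e+00] F [-0.37  0.88 -1.04] w 0.0062 q [ 0.626  0.45   1.384 -0.     1.308  0.627]
t 1.35 p [0.4526 0.3988 0.2493] xax [ 0.0012  1.     -0.001 ] zax [ 0.    -0.001 -1.   ] F [0.14 0.61 0.09] w 0.0006 q [ 6.240e-01  4.510e-01  1.383e+00 -1.000e-03  1.308e+00  6.250e-01]
```

View pics/top1.png

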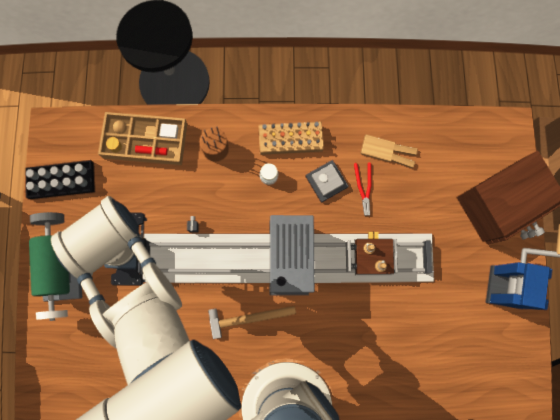

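View pics/side1.png

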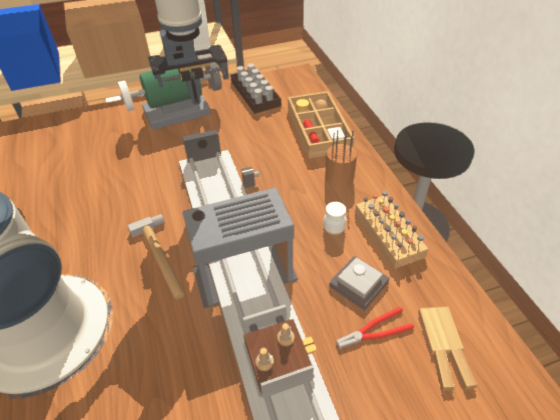

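Emit:
play_rows --motion '[-0.12, 0, 0, 0, 0, 0, 1, -0.34, 0, 0, 0, 0, 0, 1, -0.56, 0, 0, 0, 0, 0, 1, -0.78, 0, 0, 0, 0, 0, 1, -1, 0, 0, 0, 0, 0, 1]'

```text
clock: 1.85
tool_pos: [0.4503, 0.2001, 0.2499]
tcp_rot: [0.705, 0.71, 0.0, -0.0]
ft_force: [0.6, 0.1, 0.0]
width: -0.0
```

Emit:
play_rows --motion '[-0.2, 0, 0, 0, 0, 0, 1, -0.4, 0, 0, 0, 0, 0, 1, -0.6, 0, 0, 0, 0, 0, 1, -0.8, 0, 0, 0, 0, 0, 1, -1, 0, 0, 0, 0, 0, 1]'

```text
clock: 2.35
tool_pos: [0.4516, 0.0002, 0.25]
tcp_rot: [0.705, 0.709, 0.0, -0.0]
ft_force: [1.5, -0.0, -0.4]
width: 0.0002
```

Emit:
play_rows --motion '[-0.2, 0, 0, 0, 0, 0, 1, -0.4, 0, 0, 0, 0, 0, 1, -0.6, 0, 0, 0, 0, 0, 1, -0.8, 0, 0, 0, 0, 0, 1, -1, 0, 0, 0, 0, 0, 1]'

```text
clock: 2.85
tool_pos: [0.4528, -0.1999, 0.25]
tcp_rot: [0.705, 0.709, 0.0, 0.0]
ft_force: [1.6, -0.0, -0.7]
width: 0.0008
```

Emit:
play_rows --motion '[-0.2, 0, 0, 0, 0, 0, 1, -0.4, 0, 0, 0, 0, 0, 1, -0.6, 0, 0, 0, 0, 0, 1, -0.75, 0, 0, 0, 0, 0, 1, -0.79, 0, 0, 0, 0, 0, 1, -0.79, 0, 0, 0, 0, 0, 1]'

```text
clock: 3.45
tool_pos: [0.4538, -0.3571, 0.2496]
tcp_rot: [0.705, 0.709, 0.0, -0.0]
ft_force: [-0.3, 0.9, 0.2]
width: 0.0002
```

```bash
python3 - <<'E'
from h import *
s,R=st()
c=shot('side','side2.png');c=shot('wrist','wrist2.png'); st()
E
```

```text
t 3.45 p [ 0.4538 -0.3571  0.2496] xax [-4.6e-03  1.0e+00  5.0e-04] zax [-3.e-04  5.e-04 -1.e+00] F [-0.28  0.87  0.24] w 0.0002 q [-0.77   0.414  1.447  0.     1.281 -0.775]
t 3.55 p [ 0.4538 -0.3555  0.2498] xax [-5.7e-03  1.0e+00  8.0e-04] zax [-4.e-04  8.e-04 -1.e+00] F [0.85 0.61 0.51] w 0.0004 q [-0.768  0.412  1.449  0.     1.281 -0.774]
```

View pics/side2.png

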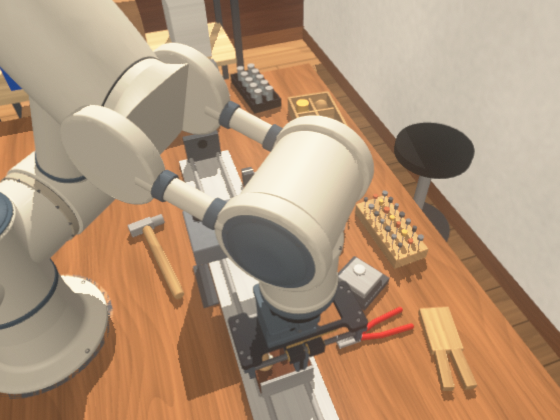

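View pics/wrist2.png

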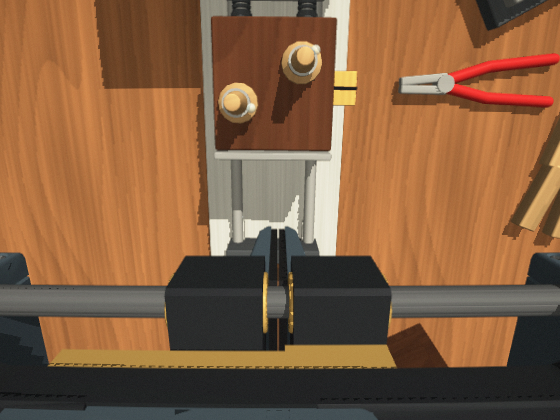

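Emit:
play_rows --motion '[-0.03, 0, 0.15, 0, 0, 0, 1, -0.03, 0, 0.37, 0, 0, 0, 1, -0.03, 0, 0.6, 0, 0, 0, 1, -0.03, 0, 0.76, 0, 0, 0, 1, -0.03, 0, 0.8, 0, 0, 0, 1, -0.03, 0, 0.8, 0, 0, 0, 1]'

```text
clock: 4.15
tool_pos: [0.4538, -0.3616, 0.0897]
tcp_rot: [0.705, 0.709, 0.0, -0.001]
ft_force: [0.5, 0.1, 0.2]
width: 0.0005
```

```bash
python3 - <<'E'
from h import *
s,R=st()
c=shot('wrist','wrist3.png'); st()
print(onplane(c,272,155,.1),onplane(c,345,88,.065))
for v in range(140,300,10): print(v,world(c,262,v).round(3),c['pixels'][v,262])
E
```

```text
t 4.15 p [ 0.4538 -0.3616  0.0897] xax [-0.0059  1.      0.0013] zax [-0.0012  0.0013 -1.    ] F [0.47 0.1  0.19] w 0.0005 q [-0.776  0.61   1.607  0.     0.927 -0.782]
t 4.2 p [ 0.4543 -0.3624  0.091 ] xax [-5.8e-03  1.0e+00 -4.0e-04] zax [ 4.e-04 -4.e-04 -1.e+00] F [0.05 0.11 0.86] w 0.0007 q [-0.776  0.608  1.606  0.     0.927 -0.782]
[ 0.45170647 -0.30429886  0.1       ] [ 0.48561399 -0.27715111  0.065     ]
140 [ 0.447 -0.3    0.085] [122  71  45]
150 [ 0.447 -0.304  0.084] [119  69  44]
160 [ 0.447 -0.309  0.083] [118  71  46]
170 [ 0.447 -0.313  0.084] [115  67  41]
180 [ 0.447 -0.318  0.082] [71 50 38]
190 [ 0.448 -0.319  0.1  ] [208 203 186]
200 [ 0.448 -0.323  0.099] [202 199 182]
210 [ 0.444 -0.353  0.013] [162 159 140]
220 [ 0.443 -0.361  0.012] [159 156 139]
230 [ 0.446 -0.345  0.076] [44 52 53]
240 [ 0.447 -0.345  0.088] [77 90 95]
250 [ 0.447 -0.345  0.1  ] [ 81  94 101]
260 [ 0.45  -0.324  0.154] [36 40 40]
270 [ 0.45  -0.324  0.16 ] [37 39 40]
280 [ 0.45  -0.324  0.166] [38 37 39]
290 [ 0.45  -0.327  0.166] [33 34 32]
```

View pics/wrist3.png

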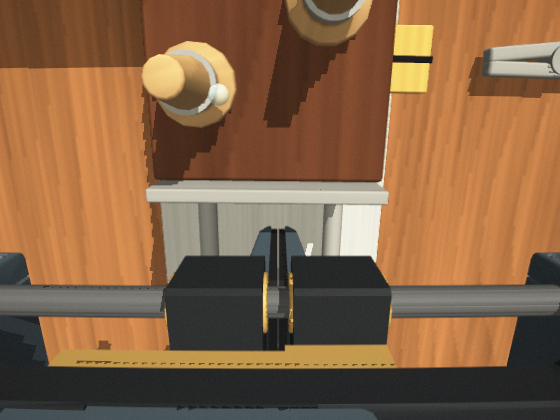

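Emit:
play_rows --motion '[0.025, 0, 0, 0, 0, 0, 1, 0.055, 0, 0, 0, 0, 0, 1, 0.075, 0, 0, 0, 0, 0, 1, 0.09, 0, 0, 0, 0, 0, 1, 0.105, 0, 0, 0, 0, 0, 1, 0.1275, 0, 0, 0, 0, 0, 1, 0.1575, 0, 0, 0, 0, 0, 1, 0.195, 0, 0, 0, 0, 0, 1, 0.24, 0, 0, 0, 0, 0, 1, 0.2925, 0, 0, 0, 0, 0, 1, 0.3525, 0, 0, 0, 0, 0, 1, 0.42, 0, 0, 0, 0, 0, 1]'

```text
clock: 5.4
tool_pos: [0.4533, -0.2777, 0.0899]
tcp_rot: [0.705, 0.709, 0.0, -0.0]
ft_force: [-0.3, -0.5, -0.3]
width: 0.0002
```

```bash
python3 - <<'E'
from h import *
s,R=st()
E
```

```text
t 5.4 p [ 0.4533 -0.2777  0.0899] xax [-4.8e-03  1.0e+00  1.0e-04] zax [-1.e-04  1.e-04 -1.e+00] F [-0.34 -0.48 -0.3 ] w 0.0002 q [-0.662  0.559  1.73   0.     0.852 -0.667]
```

Emit:
play_rows --motion '[0.075, 0, 0, 0, 0, 0, 1, 0.15, 0, 0, 0, 0, 0, 1, 0.225, 0, 0, 0, 0, 0, 1, 0.245, 0, 0, 0, 0, 0, 1, 0.245, 0, -0.15, 0, 0, 0, 1, 0.245, 0, -0.38, 0, 0, 0, 1, 0.33, 0, -0.61, 0, 0, 0, 1, 0.5, 0, -0.78, 0, 0, 0, 1, 0.72, 0, -0.8, 0, 0, 0, 1, 0.95, 0, -0.8, 0, 0, 0, 1]'

```text
clock: 6.4
tool_pos: [0.453, -0.088, 0.2515]
tcp_rot: [0.706, 0.708, 0.001, 0.002]
ft_force: [0.7, -0.0, 0.1]
width: 0.0006
```

Emit:
play_rows --motion '[0.23, 0, 0, 0, 0, 0, 1, 0.46, 0, 0, 0, 0, 0, 1, 0.69, 0, 0, 0, 0, 0, 1, 0.92, 0, 0, 0, 0, 0, 1]'

```text
clock: 6.8
tool_pos: [0.4513, 0.097, 0.2501]
tcp_rot: [0.705, 0.709, 0.0, 0.0]
ft_force: [1.3, -1.0, -0.1]
width: 0.0004
```

```bash
python3 - <<'E'
from h import *
s,R=st()
E
```

```text
t 6.8 p [0.4513 0.097  0.2501] xax [-4.7e-03  1.0e+00 -1.0e-04] zax [ 6.e-04 -1.e-04 -1.e+00] F [ 1.25 -1.03 -0.14] w 0.0004 q [ 0.082  0.248  1.711 -0.     1.183  0.078]
```

Emit:
play_rows --motion '[0.23, 0, 0, 0, 0, 0, 1, 0.46, 0, 0, 0, 0, 0, 1, 0.69, 0, 0, 0, 0, 0, 1, 0.9, 0, 0, 0, 0, 0, 1]'

```text
clock: 7.2
tool_pos: [0.4503, 0.2774, 0.25]
tcp_rot: [0.705, 0.709, 0.0, 0.0]
ft_force: [0.7, -0.1, -0.3]
width: 0.0005
```

Emit:
play_rows --motion '[0.14, 0, 0.1, 0, 0, 0, 1, 0.2, 0, 0.32, 0, 0, 0, 1, 0.2, 0, 0.55, 0, 0, 0, 1]'

```text
clock: 7.5
tool_pos: [0.4509, 0.3174, 0.1393]
tcp_rot: [0.705, 0.71, 0.002, 0.0]
ft_force: [0.8, 1.1, -0.3]
width: 0.0003
```

```bash
python3 - <<'E'
from h import *
import pickle
s,R=st()
c=shot('top','top4.png');pickle.dump(c,open('top4.pkl','wb')); st()
E
```

```text
t 7.5 p [0.4509 0.3174 0.1393] xax [-0.0069  1.      0.0017] zax [ 0.0029  0.0018 -1.    ] F [ 0.75  1.1  -0.34] w 0.0003 q [0.505 0.506 1.642 0.    0.99  0.498]
t 7.55 p [0.4475 0.3145 0.1322] xax [-0.0063  1.     -0.0035] zax [-0.0064 -0.0036 -1.    ] F [ -4.83  -3.95 -10.12] w 0.0003 q [ 0.504  0.515  1.651 -0.     0.983  0.497]
```

View pics/top4.png

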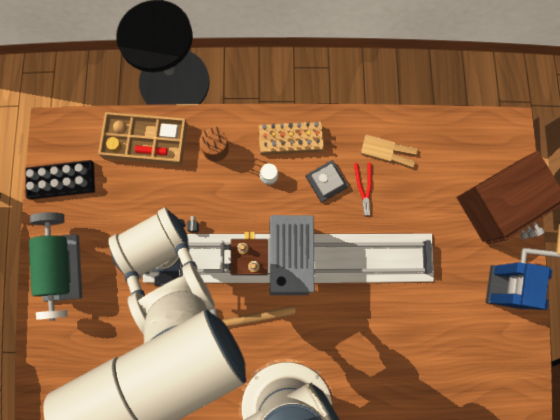

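```bash
cat >> h.py <<'E'
def ptr(c,lo=180,hi=300):
    I=c['pixels'].astype(int); ys=[]
    # yellow mask
    m=(I[...,0]>140)&(I[...,1]>110)&(I[...,2]<100)&(I[...,0]-I[...,2]>90)&(I[...,0]-I[...,1]<75)
    m[:228]=0;m[242:]=0;m[:,:lo]=0;m[:,hi:]=0
    vs,us=np.nonzero(m)
    if len(us)<5: print('no ptr',len(us)); return None
    u0=np.median(us); v0=int(round(np.median(vs)))
    g=I[v0-1:v0+2,:].sum((0,2)); w=range(int(u0)-5,int(u0)+6)
    w=[u for u in w if abs(u-u0)<=2.5]
    b=1560; wt=np.array([max(0,g[w].max()-g[u]) for u in w]); ul=(wt*np.array(w)).sum()/wt.sum()
    print('n',len(us),'u',us.min(),us.max(),'v',vs.min(),vs.max(),'dark u',round(ul,2),'mid',(us.min()+us.max())/2,g[int(u0)-7:int(u0)+8])
    y=onplane(c,ul,v0,.065); print('pointer',y.round(4), 'by mid',onplane(c,(us.min()+us.max())/2,v0,.065)[1].round(4)); return y[1]
E
python3 - <<'E'
from h import *
import pickle
for f in ['top0','top4']:
    c=pickle.load(open(f+'.pkl','rb')); ptr(c,180,400)
E
```

```text
n 186 u 183 397 v 229 238 dark u 363.76 mid 290.0 [1083 1084 1083 1083 1085 1085 1082 1081 1081 1079 1080 1077 1150 1369
 1396]
pointer [ 0.5234 -0.2347  0.065 ] by mid -0.0129
n 201 u 215 398 v 229 238 dark u 320.14 mid 306.5 [ 642  609  603  607  613  633  657  734  783  886  934  988 1016 1021
 1023]
pointer [ 0.5241 -0.1031  0.065 ] by mid -0.0622
```

```bash
sed -i 's/^    m=.*/    m=(I[...,0]>180)\&(I[...,1]>140)\&(I[...,2]<120)\&(I[...,0]-I[...,1]<70)/' h.py
python3 - <<'E'
from h import *
import pickle
for f in ['top0','top4']:
    c=pickle.load(open(f+'.pkl','rb')); print(c['pixels'][234,368:378].tolist() if f=='top0' else c['pixels'][236,244:257].tolist());ptr(c,180,400)
E
```

```text
[[200, 159, 95], [237, 190, 82], [240, 195, 83], [240, 194, 83], [227, 173, 74], [160, 119, 55], [194, 145, 64], [237, 190, 80], [240, 194, 84], [239, 198, 100]]
n 55 u 368 378 v 232 238 dark u 373.19 mid 373.0 [1938 1925 1793 1352 1515 1544 1536 1414 1000 1200 1509 1545 1622 1817
 1925]
pointer [ 0.5141 -0.2631  0.065 ] by mid -0.2625
[[240, 221, 156], [242, 206, 99], [241, 196, 84], [239, 193, 83], [220, 167, 73], [163, 121, 57], [216, 163, 70], [239, 193, 83], [241, 198, 85], [242, 211, 98], [222, 198, 142], [222, 211, 191], [231, 225, 207]]
n 59 u 244 254 v 232 238 dark u 248.99 mid 249.0 [1941 1943 1932 1805 1627 1571 1550 1391 1025 1356 1546 1574 1653 1658
 1819]
pointer [0.5161 0.1095 0.065 ] by mid 0.1095
```

Emit:
play_rows --motion '[0, 0, 0.15, 0, 0, 0, 1, 0, 0, 0.25, 0, 0, 0, 1]'

```text
clock: 7.75
tool_pos: [0.4503, 0.3149, 0.0892]
tcp_rot: [0.705, 0.709, -0.001, -0.0]
ft_force: [-0.2, 0.2, 1.0]
width: 0.0001
```

```bash
python3 - <<'E'
from h import *
import pickle
s,R=st()
c=shot('top','top5.png');pickle.dump(c,open('top5.pkl','wb')); st(); ptr(c)
E
```

```text
t 7.75 p [0.4503 0.3149 0.0892] xax [-4.8e-03  1.0e+00 -6.0e-04] zax [-9.e-04 -6.e-04 -1.e+00] F [-0.19  0.17  1.  ] w 0.0001 q [ 0.502  0.579  1.686 -0.     0.878  0.497]
t 7.8 p [0.4492 0.3142 0.0869] xax [-0.0046  1.     -0.0021] zax [-0.0037 -0.0021 -1.    ] F [-1.79 -0.92 -3.92] w 0.0008 q [ 0.501  0.582  1.688 -0.     0.876  0.497]
n 59 u 233 243 v 232 238 dark u 237.82 mid 238.0 [1915 1913 1902 1739 1576 1557 1530 1253 1021 1383 1538 1553 1616 1841
 1926]
pointer [0.5162 0.1428 0.065 ] by mid 0.1423
```

```bash
cat > sim.py <<'E'
import numpy as np
def sim(rows,p0,v0,face0,m=4.2,T=3.0,k=300,c=8,lag=0.0,dt=.001):
    # rows: cumulative y (m) at 0.1 s
    tt=np.arange(len(rows)+1)*.1; yy=np.r_[0,rows]
    p,v=p0,v0; out=[]; x=0.
    for i in range(int(T/dt)):
        t=i*dt
        f=face0+np.interp(t-lag,tt,yy); 
        bar_free=p+.083
        comp=bar_free-f
        fd=f; vf=(np.interp(t+dt-lag,tt,yy)-np.interp(t-lag,tt,yy))/dt
        F=max(0,k*comp+c*(v-vf)) if comp>0 else 0
        a=(-F-.02*v)/m; v1=v+a*dt; fr=.035/m*dt
        v=np.sign(v1)*max(0,abs(v1)-fr)
        p+=v*dt; out.append((t,p,v,comp,f))
    return np.array(out)
def prof(d,v1,dec,nt):
    # stay d seconds, accel 0.1s to v1, then decel with constant dec then stop smoothly
    r=[];y=0
    t=np.arange(0,2.4,.001)
    v=np.where(t<d,0,np.minimum((t-d)/.1*v1,v1))
    ts=d+.1; tau=np.clip((t-ts)/nt,0,1)
    v=np.where(t>ts,v1*(1-tau)**dec,v)
    return np.cumsum(v)[99::100]*.001
if __name__=='__main__':
    idx=.284; best=[]
    p0=.1497; face0=.298
    for d in [0.2,.3,.4,.5]:
     for v1 in [.07,.08,.09,.1,.11,.12,.13]:
      for dec in [1,1.3,1.6,2]:
       for nt in [.4,.6,.8,1.,1.2,1.4,1.6]:
        r=prof(d,v1,dec,nt)
        if not .055<r[-1]<.078: continue
        J=0;info=[]
        for m,v in [(4.2,.136),(3.0,.136),(5.7,.136),(4.2,.130),(4.2,.142)]:
            o=sim(r,p0,v,face0,m,T=5,dt=.004)
            bad=((o[:,1]<idx-.035)&(o[:,2]<.01)).any() or o[:,1].max()>idx+.035
            e=o[-1,1]-idx; info.append((round(e*1e3,1),round(o[:,3].max()*1e3,1)))
            J=max(J,abs(e)+ (1 if bad else 0))
        best.append((J,d,v1,dec,nt,r[-1],info))
    best.sort(key=lambda b:b[0])
    for b in best[:8]: print(b)
E
time python3 sim.py
```

```text
(np.float64(0.0045734599733044945), 0.4, 0.12, 1.6, 1.4, np.float64(0.07061539602347519), [(np.float64(-4.6), np.float64(4.9)), (np.float64(-3.0), np.float64(3.8)), (np.float64(-0.2), np.float64(6.3)), (np.float64(-3.4), np.float64(5.5)), (np.float64(-3.3), np.float64(4.2))])
(np.float64(0.004900127620193984), 0.3, 0.1, 1, 1.4, np.float64(0.07499999999999964), [(np.float64(-4.5), np.float64(6.4)), (np.float64(-1.6), np.float64(4.9)), (np.float64(-4.9), np.float64(7.9)), (np.float64(-3.8), np.float64(6.3)), (np.float64(-2.7), np.float64(6.4))])
(np.float64(0.0053892501445665375), 0.4, 0.13, 1.3, 1.2, np.float64(0.07432609813140631), [(np.float64(1.9), np.float64(5.1)), (np.float64(0.9), np.float64(4.0)), (np.float64(5.4), np.float64(6.4)), (np.float64(1.1), np.float64(5.8)), (np.float64(-5.0), np.float64(4.1))])
(np.float64(0.005975160198129714), 0.4, 0.13, 2, 1.6, np.float64(0.07583334687499987), [(np.float64(6.0), np.float64(5.3)), (np.float64(4.7), np.float64(4.1)), (np.float64(2.3), np.float64(6.6)), (np.float64(-1.5), np.float64(5.9)), (np.float64(3.6), np.float64(4.4))])
(np.flo
[... 427 characters left out ...]
)), (np.float64(-7.3), np.float64(5.9)), (np.float64(2.2), np.float64(5.1)), (np.float64(0.8), np.float64(4.3))])
(np.float64(0.007314065734401409), 0.4, 0.13, 1.6, 1.4, np.float64(0.0765000123587646), [(np.float64(4.2), np.float64(5.1)), (np.float64(3.7), np.float64(4.0)), (np.float64(7.3), np.float64(6.4)), (np.float64(0.9), np.float64(5.8)), (np.float64(2.5), np.float64(4.2))])
(np.float64(0.007357848747615414), 0.4, 0.09, 1, 1.6, np.float64(0.07650000000000001), [(np.float64(-5.5), np.float64(5.1)), (np.float64(-1.9), np.float64(3.9)), (np.float64(-7.1), np.float64(6.3)), (np.float64(-2.1), np.float64(4.9)), (np.float64(-7.4), np.float64(5.3))])
real	0m12.020s
user	0m12.322s
sys	0m0.037s
```

```bash
python3 - <<'E'
from sim import *
r=prof(.4,.12,1.6,1.4); print((r/.2).round(3))
rr=(r/.2).round(3)*.2
for m,v,dp,lag in [(4.2,.136,0,0),(4.2,.136,.003,0),(4.2,.136,-.003,0),(4.2,.136,0,.04),(3,.14,.003,.04),(5.7,.13,-.003,.04),(5.7,.145,.003,0)]:
    o=sim(rr,.1497+dp,v,.298,m,T=6,lag=lag)
    j=np.argmax(o[:,3]>0)
    print(m,v,dp,lag,'contact',o[j,0].round(2),'1.2s',o[1200,1:4].round(4),'final',((o[-1,1]-.284)*1e3).round(1),'maxp',o[:,1].max().round(4),'minv',o[:,2].min().round(4),'vfin',o[2500,2].round(4))
E
```

```text
[0.    0.    0.    0.    0.03  0.086 0.136 0.18  0.218 0.251 0.278 0.3
 0.317 0.331 0.341 0.347 0.351 0.353 0.353 0.353 0.353 0.353 0.353 0.353]
4.2 0.136 0 0 contact 0.68 1.2s [ 0.2743  0.0231 -0.0007] final -5.8 maxp 0.2873 minv -0.0114 vfin -0.0079
4.2 0.136 0.003 0 contact 0.58 1.2s [ 0.2746  0.0374 -0.0005] final -0.4 maxp 0.2865 minv -0.0061 vfin -0.0006
4.2 0.136 -0.003 0 contact 0.76 1.2s [0.2754 0.0114 0.0004] final -0.8 maxp 0.2832 minv 0.0 vfin 0.0005
4.2 0.136 0 0.04 contact 0.53 1.2s [0.2739 0.0451 0.0006] final 1.7 maxp 0.2857 minv -0.0001 vfin -0.0
3 0.14 0.003 0.04 contact 0.47 1.2s [ 0.2725  0.0651 -0.0008] final 0.1 maxp 0.2843 minv -0.0017 vfin 0.0
5.7 0.13 -0.003 0.04 contact 0.77 1.2s [0.2769 0.0165 0.0036] final -0.8 maxp 0.2832 minv 0.0 vfin 0.0006
5.7 0.145 0.003 0 contact 0.46 1.2s [0.2757 0.0468 0.0006] final 0.0 maxp 0.2863 minv -0.0047 vfin -0.0003
```

Robust in the model; play the first 12 rows.

Emit:
play_rows --motion '[0, 0, 0, 0, 0, 0, 1, 0, 0, 0, 0, 0, 0, 1, 0, 0, 0, 0, 0, 0, 1, 0, 0, 0, 0, 0, 0, 1, 0.03, 0, 0, 0, 0, 0, 1, 0.086, 0, 0, 0, 0, 0, 1, 0.136, 0, 0, 0, 0, 0, 1, 0.18, 0, 0, 0, 0, 0, 1, 0.218, 0, 0, 0, 0, 0, 1, 0.251, 0, 0, 0, 0, 0, 1, 0.278, 0, 0, 0, 0, 0, 1, 0.3, 0, 0, 0, 0, 0, 1]'

```text
clock: 9.0
tool_pos: [0.4501, 0.3755, 0.0898]
tcp_rot: [0.705, 0.709, -0.0, -0.0]
ft_force: [0.3, -1.3, -0.3]
width: 0.0006
```

```bash
python3 - <<'E'
from h import *
import pickle
s,R=st()
c=shot('top','top6.png');pickle.dump(c,open('top6.pkl','wb')); st(); ptr(c)
E
```

```text
t 9.0 p [0.4501 0.3755 0.0898] xax [-4.9e-03  1.0e+00 -3.0e-04] zax [-3.e-04 -3.e-04 -1.e+00] F [ 0.26 -1.28 -0.29] w 0.0006 q [ 0.593  0.615  1.593 -0.     0.934  0.589]
t 9.05 p [0.4501 0.3759 0.0898] xax [-0.0051  1.     -0.    ] zax [-2.e-04 -0.e+00 -1.e+00] F [-0.53 -0.12 -1.  ] w 0.0009 q [0.594 0.615 1.592 0.    0.934 0.589]
n 57 u 189 199 v 232 238 dark u 194.35 mid 194.0 [1934 1852 1640 1557 1536 1444 1118 1172 1516 1544 1525 1319 1052 1194
 1215]
pointer [0.5165 0.2728 0.065 ] by mid 0.2739
```

View pics/top6.png

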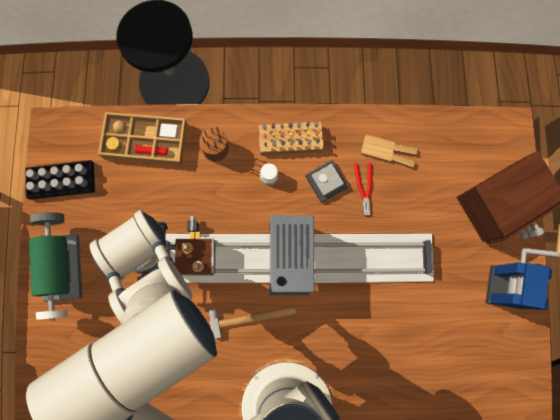

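Emit:
play_rows --motion '[0.016, 0, 0, 0, 0, 0, 1, 0.029, 0, 0, 0, 0, 0, 1, 0.037, 0, 0, 0, 0, 0, 1, 0.042, 0, 0, 0, 0, 0, 1, 0.045, 0, 0, 0, 0, 0, 1]'

```text
clock: 9.55
tool_pos: [0.4502, 0.3842, 0.0899]
tcp_rot: [0.705, 0.709, -0.0, 0.0]
ft_force: [0.1, -0.2, 0.6]
width: 0.0004
```

```bash
python3 - <<'E'
from h import *
import pickle
s,R=st()
c=shot('top','top7.png');pickle.dump(c,open('top7.pkl','wb')); ptr(c)
cv2.imwrite('pics/z7.png',cv2.resize(c['pixels'][205:290,140:250,::-1],None,fx=7,fy=7,interpolation=cv2.INTER_NEAREST))
E
```

```text
t 9.55 p [0.4502 0.3842 0.0899] xax [-0.0048  1.     -0.    ] zax [ 0. -0. -1.] F [ 0.15 -0.23  0.61] w 0.0004 q [ 0.606  0.621  1.578 -0.     0.942  0.601]
n 57 u 187 197 v 232 238 dark u 192.29 mid 192.0 [1947 1869 1661 1559 1537 1400  988 1142 1513 1549 1568 1429 1106 1193
 1215]
pointer [0.5165 0.279  0.065 ] by mid 0.2799
```

View pics/z7.png

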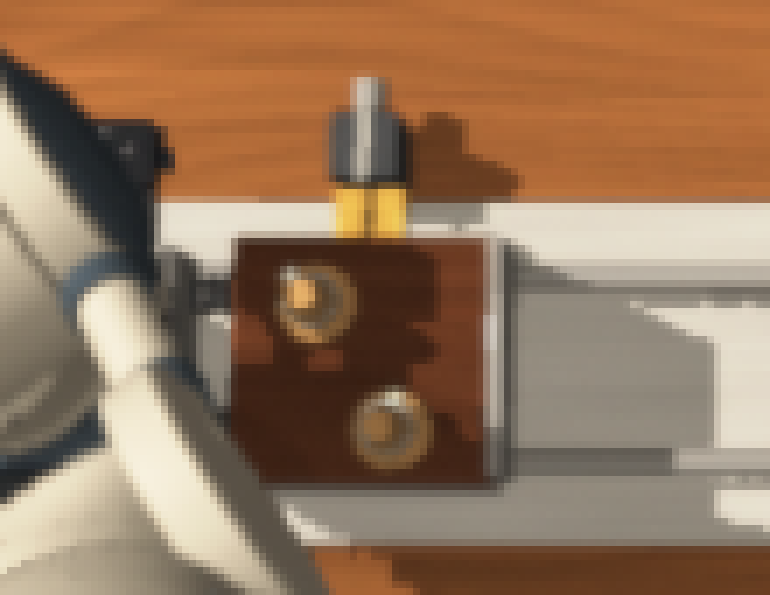

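Emit:
play_rows --motion '[0, 0, 0, 0, 0, 0, 1, 0, 0, 0, 0, 0, 0, 1, 0, 0, 0, 0, 0, 0, 1, 0, 0, 0, 0, 0, 0, 1]'

```text
clock: 10.0
tool_pos: [0.4502, 0.3841, 0.0899]
tcp_rot: [0.705, 0.709, -0.0, -0.0]
ft_force: [-0.4, 0.4, -0.6]
width: 0.0005
```

```bash
python3 - <<'E'
from h import *
s,R=st()
c=shot('top','top8.png'); ptr(c)
E
```

```text
t 10.0 p [0.4502 0.3841 0.0899] xax [-0.0048  1.     -0.    ] zax [-0. -0. -1.] F [-0.43  0.37 -0.63] w 0.0005 q [0.605 0.621 1.579 0.    0.942 0.601]
n 56 u 186 196 v 232 238 dark u 191.28 mid 191.0 [1955 1953 1945 1872 1651 1554 1538 1452 1128 1153 1512 1548 1527 1369
 1200]
pointer [0.5165 0.282  0.065 ] by mid 0.2829
```

Emit:
play_rows --motion '[0, 0, 0, 0, 0, 0, 1, 0, 0, 0, 0, 0, 0, 1, 0, 0, 0, 0, 0, 0, 1, 0, 0, 0, 0, 0, 0, 1, 0, 0, 0, 0, 0, 0, 1, 0, 0, 0, 0, 0, 0, 1]'

```text
clock: 10.65
tool_pos: [0.4502, 0.3842, 0.0899]
tcp_rot: [0.705, 0.709, 0.0, -0.0]
ft_force: [-0.4, -0.3, 0.3]
width: 0.0006
```

```bash
python3 - <<'E'
from h import *
s,R=st()
c=shot('top','top9.png'); ptr(c)
E
```

```text
t 10.65 p [0.4502 0.3842 0.0899] xax [-0.0048  1.      0.    ] zax [ 0.  0. -1.] F [-0.42 -0.35  0.35] w 0.0006 q [0.606 0.621 1.579 0.    0.942 0.601]
n 59 u 186 196 v 232 238 dark u 191.22 mid 191.0 [1946 1899 1695 1562 1532 1382  980 1196 1520 1554 1586 1504 1266 1329
 1234]
pointer [0.5165 0.2822 0.065 ] by mid 0.2829
```

Emit:
play_rows --motion '[0.01, 0, 0, 0, 0, 0, 1, 0.025, 0, 0, 0, 0, 0, 1, 0.03, 0, -0.05, 0, 0, 0, 1, 0.03, 0, -0.2, 0, 0, 0, 1, 0.03, 0, -0.4, 0, 0, 0, 1, 0.03, 0, -0.6, 0, 0, 0, 1, 0.03, 0, -0.78, 0, 0, 0, 1, 0.03, 0, -0.8, 0, 0, 0, 1, 0.03, 0, -0.8, 0, 0, 0, 1]'

```text
clock: 11.6
tool_pos: [0.4504, 0.3905, 0.2514]
tcp_rot: [0.705, 0.709, 0.001, 0.0]
ft_force: [0.1, -0.4, -0.5]
width: 0.0004
```

```bash
python3 - <<'E'
from h import *
s,R=st()
c=shot('top','top10.png'); ptr(c)
I=c['pixels'].astype(int)
for v in (222,224,226,228): print(v,I[v,184:200].sum(-1))
c=shot('side','side10.png');st()
E
```

```text
t 11.6 p [0.4504 0.3905 0.2514] xax [-0.0049  1.      0.0015] zax [ 0.0021  0.0015 -1.    ] F [ 0.13 -0.35 -0.47] w 0.0004 q [0.614 0.437 1.401 0.    1.301 0.609]
n 59 u 186 196 v 232 238 dark u 191.23 mid 191.0 [1963 1914 1711 1578 1548 1397  989 1210 1530 1566 1599 1521 1284 1347
 1249]
pointer [0.5165 0.2822 0.065 ] by mid 0.2829
222 [328 329 318 285 251 257 340 519 540 301 252 250 210 190 276 320]
224 [346 342 323 279 255 260 338 524 549 304 252 246 194 106 141 185]
226 [334 332 322 283 253 264 391 531 477 286 247 242 186  98 130 177]
228 [348 345 330 278 251 270 403 533 463 282 245 241 186  98 127 173]
t 11.7 p [0.4496 0.3899 0.2491] xax [-4.9e-03  1.0e+00 -8.0e-04] zax [-1.1e-03 -8.0e-04 -1.0e+00] F [-0.72 -0.32 -0.22] w 0.0004 q [ 0.614  0.44   1.403 -0.     1.3    0.609]
```

View pics/top10.png

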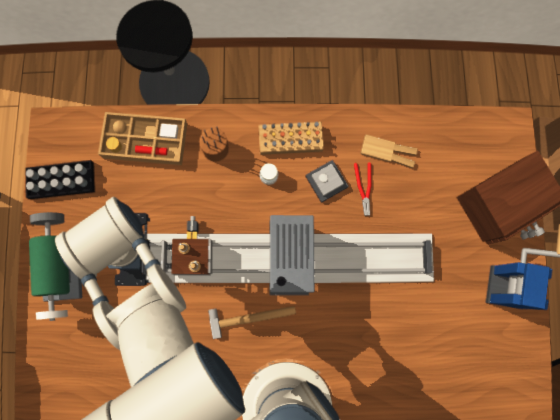

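View pics/side10.png

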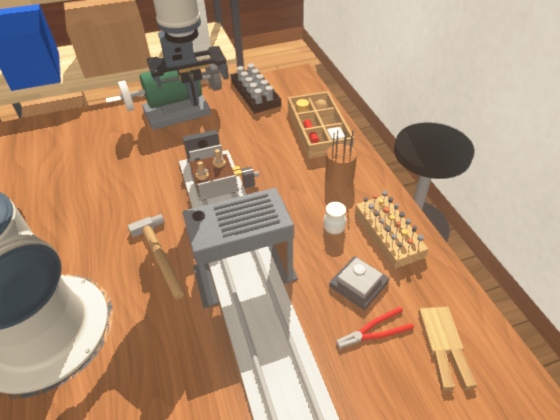

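Top view: the pointer's dark line is at (191.2, 235), level with the index's white line at (191.5, 225). Both cones are upright near (184, 248) and (195, 266), and the hand is clear. The side view agrees: cones standing, bystanders unmoved.

```bash
python3 -c "
from bench import *
print(finish_job())"
```

```text
the job is handed in; nothing more can be done
None
```

The trolley rolled through the hood in one run and came to rest with its pointer about 2 mm short of the index block, inside the 12 mm tolerance. I handed the job in just after clock 11.7 s; it reports no verdict.

- **Run:** I pushed it at the rear plate up to about 0.15 m/s and lifted the hand over the hood. I then met the front buffer ahead of the trolley with a slowing hand, timed from two camera fixes.
- **Position:** The pointer stood at y = 0.282 m and the index at about 0.284 m. The camera calibration is good to about 2 mm. The pointer read the same with the hand still by the buffer at 10.65 s and after I lifted away at 11.6 s, so the trolley was at rest.
- **Rest of the scene:** The last pictures show both cones upright on the trolley. The pliers, steel block and jar look unmoved by eye; I did not measure their positions. The hand was clear, about 0.25 m above the bench.

No check failed or disagreed. The forces I read at the end of moves and around camera shots stayed small; the largest was about 12 N, while the arm was stopping in free air.

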